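Lever the embossing plate out of its holder

TASK

Take the flat lever from the cork mat, push its blade through the notch in the steel holder and pry up the notch end of the brass embossing plate until the spring balls let go and it stays up. Lay the lever flat on the cork mat again, and only then grip the raised plate, lift it out and set it down gently (do not drop it) flat and face up in the empty wooden tray. Leave the bone folder on the mat, and the wax cake and small round anvil on the slab, where they are.

Things in the scene. Friction and masses are not known exactly. Their poses are not given: they have to be found in the camera images.
- holder: dark steel block, 91 long (x from -41.5 to +49.5 mm), 86 wide, 75 high, fixed on the granite slab (20 mm thick, 400 x 300 mm, centred at x = 0.57, y = 0 m); origin in its underside, z up. Its pocket, 67 x 46 mm about the origin, open at the top, has its floor 62 mm above the underside; the plate sits in it, its top flush with the block. The -x end faces the robot and has the notch
- holder_notch (a point): middle of the outer edge of the notch's sill, at (-41.5, 0, 57) mm in the holder: the edge the lever bears on. The notch is 18 mm wide, cut through the 8 mm thick -x end wall, open at the top, with its sill 57 mm above the holder's underside
- holder_hollow (a point): middle of the floor of the hollow under the plate's notch end, at (-20, 0, 46) mm in the holder. The hollow runs from x = -33.5 to -8 mm, as wide as the pocket: a blade goes in over the sill, under the plate
- holder_ball (a point): one of two sprung steel balls in the side walls, at (-26, +-25, 68.5) mm in the holder, that hold the plate down by its side grooves (about 10 N at the notch end). Once that end has been pried up about 8 mm they snap beneath it and hold it about 11 mm up
- plate: brass embossing plate in the holder's pocket, 64 long (x) by 44 wide (y) by 13 thick, 260 g, with an oval pattern of fine raised lines on its top face and a groove 3 mm deep along both long sides (2.2 to 10.8 mm above its underside); origin in the centre of its underside, z up towards its face. At the start its axes are along the holder's
- plate_front (a point): lower edge of the plate at its notch end, (-32, 0, 0) mm in the plate; 62 mm above the holder's underside when seated, about 73 when pried up
- lever: flat pry lever 160 mm long lying along its x axis, 90 g. Dark wooden handle 18 x 18 mm from x = -90 to -10 mm, steel blade 10 wide and 3 thick (z 7.5 to 10.5 mm) from there to its tip at x = +70 mm. Origin in the plane of the handle's underside; z up as it lies. It lies on the cork mat at the start
- lever_tip (a point): middle of the end of the blade, (70, 0, 9) mm in the lever
- lever_grip (a point): a point in the handle near its front, (-30, 0, 9) mm in the lever
- corkmat: cork mat fixed on the bench, 240 (x) x 160 (y) x 4 thick; origin in the centre of its underside. The lever lies on its -y half, the white folder on its +y half. It lies on the robot's left or right of the slab
- tray: empty wooden tray fixed on the bench, 160 (x) x 140 (y) x 18 high outside, walls 7 and floor about 7 mm thick; origin in the centre of its underside. It lies on the other side of the slab from the mat
- folder: bystander: flat white bone folder, 150 x 20 x 6 mm, on the cork mat beside the lever; origin under its middle
- wax: bystander: round cake of wax, 60 mm across, 18 high, on the slab beyond the holder; origin in its underside
- anvil: bystander: round steel setting anvil, 44 mm across, 22 high, on the slab beyond the holder; origin in its underside
There are look-alikes about, which are no part of the job. Leave any pink or turquoise look-alike of the plate alone.

How it is judged:
On the way, in this order (a step that is already met when the one before it is completed fails the run):
1. the lever, not the fingers, pries the plate's notch end up by more than 2 mm (contact force between lever and plate above 1.5 N and contact force between the fingers and plate below 0.1 N and z of plate_front in the frame of holder above 0.064 m), for 0.02 s.
2. the plate's notch end stands up on the balls (at least 7 mm up) and the lever lies flat on the cork mat, let go (z of plate_front in the frame of holder above 0.069 m and horizontal distance between plate and holder below 0.02 m and contact force between the fingers and plate below 0.1 N and contact force between the fingers and lever below 0.1 N and x of lever in the frame of corkmat between -0.12 and 0.12 m and y of lever in the frame of corkmat between -0.08 and 0.08 m and z of lever in the frame of corkmat below 0.016 m and angle between lever's own z axis and vertical below 0.2 rad and linear speed of lever below 0.03 m/s), for 0.1 s.
3. the plate lies flat and face up in the tray (x of plate in the frame of tray between -0.07 and 0.07 m and y of plate in the frame of tray between -0.06 and 0.06 m and z of plate in the frame of tray below 0.014 m and angle between plate's own z axis and vertical below 0.12 rad and linear speed of plate below 0.03 m/s), for 0.2 s.
At the end, for the whole second after the job is handed in: The plate rests face up and flat (0.12 rad) on the tray's floor, its underside under 14 mm above the tray's underside, its centre inside the tray; the lever rests flat (0.2 rad) on the cork mat, its origin within the mat's outline and under 16 mm above the mat's underside (all of step 3 and x of lever in the frame of corkmat between -0.12 and 0.12 m and y of lever in the frame of corkmat between -0.08 and 0.08 m and z of lever in the frame of corkmat below 0.016 m and angle between lever's own z axis and vertical below 0.2 rad and linear speed of lever below 0.03 m/s); the robot touches nothing.
It fails at once if the plate is dropped: falls freely at more than 0.6 m/s (linear speed of plate above 0.6 m/s and contact force between the fingers and plate below 0.05 N).
It fails at once if the bone folder, the wax or the anvil is moved by more than 40 mm (distance of any of folder, wax, anvil from where it was at the start of the episode above 0.04 m).
It also fails if it takes over 67 s, if anything falls off the work surface, if the arm or the gripper's body presses on something with over 40 N, if the wrist force passes 120 N, or if a joint passes its speed limit or range.

ROBOT

A 7-joint arm with a two-finger parallel gripper is mounted at the origin on the work surface. World frame = base frame: x ahead of the robot, y to its left, z up, the work surface at z = 0. Lengths are in m, angles in rad, forces in N, time in s.
With the tool pointing down it reaches from about 0.4 to 0.875 m from the base axis. Payload 19.3 kg.
Tool frame: the origin (TCP) lies at the very end of the fingers, on their centre line; the grasp point (between the pads) lies 19 mm behind it; z points along the fingers, y is the line along which they close (so a half turn about z gives the same grasp; the last joint's range is limited). The gripper opens to 85 mm and grips with 20 to 120 N. Pads are 22 mm wide; open, the fingers measure 114 mm over their backs; the gripper's body (76 mm by 85 mm) begins 54 mm behind the grasp point. The pads swing forward as they close: fully open they stand 13 mm farther back than shut.
Start: joints at [-1.296, 0.521, -0.036, 1.599, 0.021, 1.021, -0.113], TCP at [0.211, 0.588, 0.231] pointing down, gripper open.
Joint ranges: [-2.91, 2.91], [-0.3, 2.13], [-1.5, 1.42], [0.17, 2.43], [-1.26, 4.41], [0.16, 1.93], [-2.52, 2.52]. Speed limits (rad/s): [1.89, 1.89, 2.39, 2.39, 3.01, 3.01, 3.01].

INTERFACE

Orientations are given as [roll, pitch, yaw] about the fixed x, y, z axes, in that order (R = Rz(yaw) Ry(pitch) Rx(roll)).
In Python, from workcell import observe, grab_frame, job_done gives the robot as it stands.
- The arm moves only by the tool move_arm, never from a script. Its argument "plan" is a list that holds one entry, the list of rows, each a list of 7 numbers: the shift along the tool's x, y, z each as a share of 0.02 m, from -1 to 1, then the turn, a rotation vector about the tool's x, y, z each as a share of 6 degrees, from -1 to 1, then the opening, from -1 (shut) to 1 (fully open). A call has exactly 10 rows; each row shifts and turns the commanded pose from where the row before left it, along the tool's axes as they then stand; what a row does not reach is not made up. A row lasts 1/10 s, in which the tool goes at most 50 mm and 8.59 degrees, less where a joint would pass 70% of its speed; a pose out of reach is approached as far as the arm can. A call with a number of a shift or a turn outside -1 to 1 is refused whole. A call with a gripper value outside its range is refused whole. The fingers move at their own pace and stop on an object; "grip_force" is the grip in N (left out, the last holds). Time passes only in rows, so rows that do not move let the fingers close, or fill a call up. It gives the time, the measured TCP pose, the force, the opening and the grip force at its end, in the units of the state.
- observe(): the state, without advancing time (a new reading comes with each control period).
- grab_frame(name): name is "side" or "top"; returns a dict with "color" (480x640x3 uint8, red, green, blue), "intrinsics" (3x3 intrinsics, pixels), "k1" (the pictures are not rectified: a ray, as slopes to the right and down, at radius r is drawn at 1 + k1 r^2 times it, then the intrinsics apply), "position" and "orientation" of the camera in the world. Camera axes: x right, y down, z forward; pixel columns grow to the right and rows downward; lengths in m; the calibration is good to about 2 mm. A picture is of the moment at which its call begins. There is no depth.
- job_done(): hands the job in; it is judged then, once.
The state is a dict: "clock": time; "qpos": joint angles; "qd": joint speeds; "joint_efforts": joint torques, N m; "position": TCP position; "tool_rot": TCP orientation; "force": force on the tool from outside, world axes, zero at the start; "moment": the same for the moment, N m; "grip_width": finger opening in m; "finger_force": force on a finger pad.
Only numpy, scipy, OpenCV 4.12 (cv2) and the standard library are available. Lean on these libraries where they do the work, as an engineer would, in place of code of your own. Each camera call takes 0.05 s, during which the arm holds its last target. There are 200 camera calls.

## Working session

There is one attempt and no reset: what is moved stays moved. The work goes in short steps, Python scripts to look and compute and a tool call to move; the robot and the scene stay as the last step left them, time stands still between calls to the robot, and variables do not carry over. Pictures are saved under pics/ and viewed, at most 10 in all, crops included, and the job is handed in when it is done.

Besides the shell and the picture viewer there is one more tool, called after "Request:" by a JSON object that holds its "op" and its "data". move_arm: Moves the arm, as the interface text tells. Shift numbers are shares of 0.02 m and turn numbers shares of 6 degrees, none past 1 either way. Its arguments: {"type":"object","properties":{"plan":{"type":"array"},"grip_force":{"type":"number"}},"required":["plan"]}

```bash
ls; mkdir -p pics; python3 - <<'E'
from workcell import observe, grab_frame
import cv2
s=observe(); print({k:(v if not hasattr(v,'round') else v) for k,v in s.items()})
for n in("top","side"):
    f=grab_frame(n); cv2.imwrite(f"pics/{n}0.png",f["color"][:,:,::-1]); print(n,f["intrinsics"],f["k1"],f["position"],f["orientation"])
E
```

```text
pics
{'clock': 0.0, 'qpos': array([-1.29620171,  0.52202491, -0.03633108,  1.59998277,  0.02121622,
        1.02109373, -0.11280843]), 'qd': array([ 0.00156965,  0.00047161, -0.00056604,  0.00140624,  0.00102158,
        0.0003634 , -0.00020192]), 'joint_efforts': array([-2.66603292e-04, -9.27129579e+01,  1.97976306e+00, -3.69905806e+01,
        1.78505917e-02,  8.57281761e-03, -8.97600074e-07]), 'position': array([0.21117817, 0.58789626, 0.23072794]), 'tool_rot': array([-3.14047312e+00,  9.14241251e-05,  2.79679089e+00]), 'force': array([-0.63442636,  0.14823698,  0.19811308]), 'moment': array([ 0.0091238 , -0.04437319,  0.06373974]), 'finger_force': 0.0, 'grip_width': 0.08521694251454666}
top [[602.67021747   0.         320.8440621 ]
 [  0.         602.67021747 246.52239685]
 [  0.           0.           1.        ]] 0.06343733066928284 [ 0.32803942 -0.0030037   1.21295397] [-2.98987803 -0.00457044 -1.5769976 ]
side [[569.50131557   0.         327.0240733 ]
 [  0.         569.50131557 240.45167776]
 [  0.           0.           1.        ]] 0.03339396137079368 [ 0.35124315 -0.79823225  0.76229236] [-2.27799121 -0.00845348 -0.18527912]
```

View pics/top0.png

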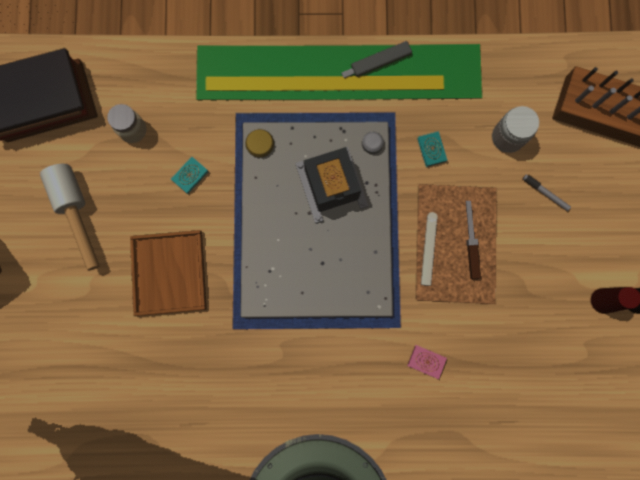

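View pics/side0.png

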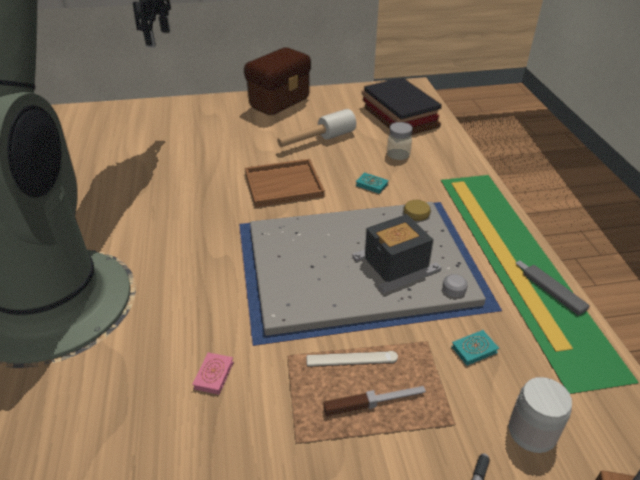

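```bash
cat > h.py <<'E'
import numpy as np, cv2
from scipy.spatial.transform import Rotation as R
from workcell import observe, grab_frame, job_done
def rot(o): return R.from_euler('xyz',o)
def w2p(f,P):
    c=rot(f["orientation"]).inv().apply(np.atleast_2d(P)-f["position"]); s=c[:,:2]/c[:,2:]
    s=s*(1+f["k1"]*(s**2).sum(1,keepdims=True)); K=f["intrinsics"]; return s*[K[0,0],K[1,1]]+K[:2,2]
def p2w(f,px,z):
    u=cv2.undistortPoints(np.array(px,float).reshape(-1,1,2),f["intrinsics"],np.array([f["k1"],0,0,0.]))[:,0]
    d=rot(f["orientation"]).apply(np.c_[u,np.ones(len(u))]); p=f["position"]
    return p+d*((z-p[2])/d[:,2])[:,None]
E
python3 - <<'E'
from h import *
f=grab_frame("top"); c=f["color"][:,:,::-1]; g=grab_frame("side"); d=g["color"][:,:,::-1]
a=cv2.resize(c[140:220,290:370],(400,400),interpolation=cv2.INTER_CUBIC)
b=cv2.resize(c[190:290,430:530],(400,400),interpolation=cv2.INTER_CUBIC)
a=np.clip(a.astype(float)*1.6,0,255).astype(np.uint8)
e=cv2.resize(d[200:300,340:460],(480,400) ,interpolation=cv2.INTER_CUBIC)[:,:400]
e=np.clip(e.astype(float)*1.6,0,255).astype(np.uint8)
cv2.imwrite("pics/crop.png",cv2.resize(np.hstack([a,b]),(800,400)));cv2.imwrite("pics/crop2.png",cv2.resize(d[205:285,350:450],(800,600),interpolation=cv2.INTER_CUBIC))
E
```

```text
(no output)
```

View pics/crop.png

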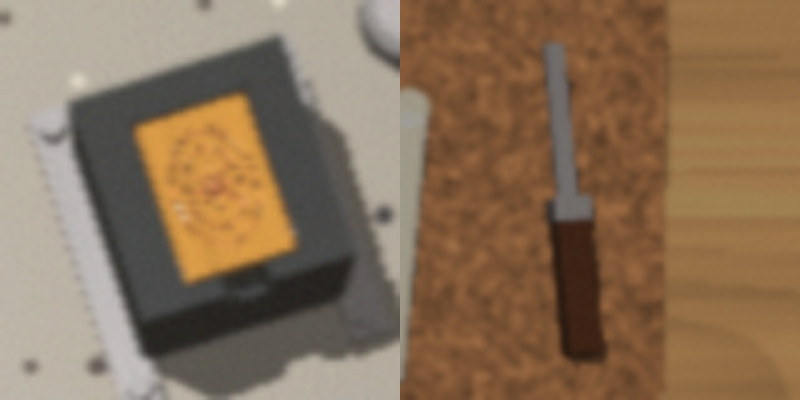

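View pics/crop2.png

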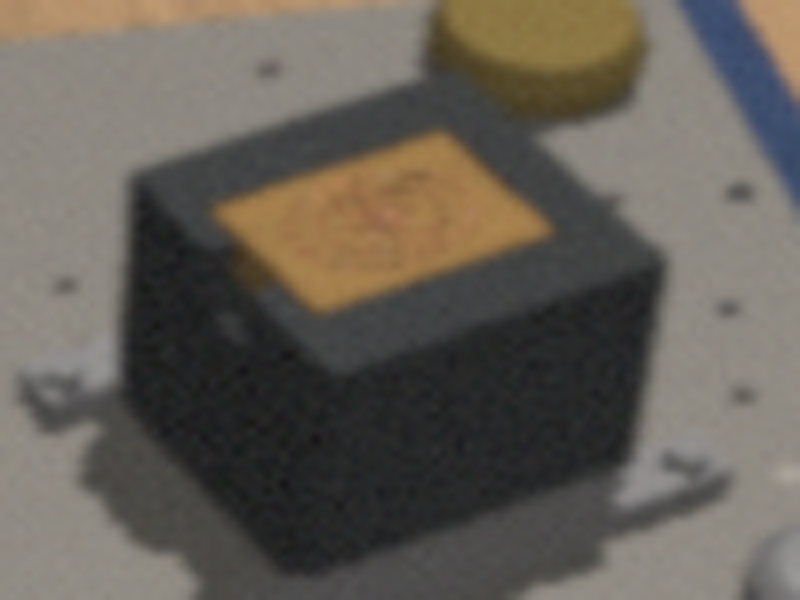

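```bash
cat > fit.py <<'E'
from h import *
from scipy.optimize import least_squares
def fit(obs,x0,zoff):
    "obs: list of (frame, local points, pixels)"
    def res(v):
        T=lambda P:R.from_euler('z',v[2]).apply(P)+[v[0],v[1],zoff]
        return np.concatenate([(w2p(f,T(np.array(P,float)))-px).ravel() for f,P,px in obs])
    r=least_squares(res,x0); return r.x,np.abs(r.fun).max(),r.fun.round(1)
E
python3 - <<'E'
from fit import *
f=grab_frame("top"); g=grab_frame("side")
t=lambda a:np.array(a)/5+[290,140]-.4
s=lambda a:np.array(a)/[8,7.5]+[350,205]-.4
PL=[[32,22,75],[32,-22,75],[-32,-22,75],[-32,22,75]]
BL=[[49.5,43,75],[49.5,-43,75],[-41.5,-43,75],[-41.5,43,75]]
P=np.array(PL+BL)/1e3
pt=t([(133,128),(247,95),(298,245),(185,283),(70,103),(280,37),(352,258),(142,320)])
ps=s([(443,130),(555,232),(320,313),(213,212),(445,75),(665,258),(340,375),(132,178)])
for o in([(f,P,pt)],[(g,P,ps)],[(f,P,pt),(g,P,ps)]):
    v,m,_=fit(o,[.6,0,.3],.02);print("holder",v,m)
print(_)
l=lambda a:(np.array(a)-[400,0])/4+[430,190]-.4
L=np.array([[70,5,10.5],[70,-5,10.5],[-90,9,18],[-90,-9,18],[-10,9,18],[-10,-9,18]])/1e3
pl=l([(543,43),(563,43),(564,357),(604,357),(550,198),(592,198)])
v,m,r=fit([(f,L,pl)],[.5,-.3,.1],.004);print("lever",v,m,r)
for n,ff,px,z in(("mat",f,[(420,184),(497,187),(496,303),(416,300)],.004),("mat_s",g,[(288,345),(438,343),(452,430),(293,438)],.004),("tray",f,[(131,236),(201,231),(207,312),(135,317)],.018),("tray_s",g,[(246,167),(314,160),(324,194),(254,204)],.018)):
    q=p2w(ff,px,z);print(n,q[:,:2].round(4).tolist(),q.mean(0).round(4))
# side view of the lever: tip and handle end
print(p2w(g,[(425,391),(324,408),(366,400)],.013).round(4), w2p(g,[R.from_euler('z',v[2]).apply(p)+[v[0],v[1],.004] for p in ([.07,0,.009],[-.09,0,.009],[-.01,0,.018])]).round(1))
E
```

```text
holder [ 0.63263373 -0.03241872  0.3022094 ] 0.7915298685963421
holder [ 0.63058821 -0.03681374  0.33067024] 1.130892576519983
holder [ 0.63190865 -0.03373358  0.31453907] 2.057819243371597
[ 0.9  0.4 -0.1  0.   0.4  1.   1.1  0.5  0.2  0.4  0.7 -0.1  1.6 -0.4
  0.7  1.1  0.2 -0.7 -0.  -1.  -0.  -1.   0.1 -1.4  1.3 -2.1  0.9 -0.8
 -0.4 -0.7 -0.1 -1.7]
lever [ 0.53383389 -0.31156076  0.04002001] 0.8851876419516884 [ 0.1  0.4  0.1  0.2  0.5  0.1 -0.4 -0.3  0.6 -0.  -0.9 -0.4]
mat [[0.6419, -0.2146], [0.6343, -0.3717], [0.3971, -0.3578], [0.4036, -0.1993]] [ 0.5193 -0.2859  0.004 ]
mat_s [[0.4064, -0.1822], [0.6568, -0.2228], [0.6231, -0.3817], [0.3909, -0.3529]] [ 0.5193 -0.2849  0.004 ]
tray [[0.534, 0.3692], [0.5435, 0.2307], [0.3817, 0.215], [0.3733, 0.3545]] [0.4582 0.2923 0.018 ]
tray_s [[0.3787, 0.3523], [0.5419, 0.355], [0.5405, 0.214], [0.3843, 0.2038]] [0.4614 0.2813 0.018 ]
[[ 0.6021 -0.3161  0.013 ]
 [ 0.4431 -0.3179  0.013 ]
 [ 0.5085 -0.3156  0.013 ]] [[424.5 386.9]
 [324.2 406.3]
 [375.5 393. ]]
```

```bash
cat > plan.py <<'E'
from h import *
from scipy.linalg import logm
def M(p,r): T=np.eye(4);T[:3,:3]=rot(r).as_matrix();T[:3,3]=p;return T
def plan(A,B,n):
    L=np.real(logm(np.linalg.inv(A)@B))/n
    from scipy.linalg import expm
    S=expm(L); w=np.degrees(R.from_matrix(S[:3,:3]).as_rotvec())/6
    row=np.r_[S[:3,3]/.02,w]; mid=A@expm(L*n/2)
    print("n",n,row.round(3).tolist(),"mid",mid[:3,3].round(3),"max",abs(row).max().round(2))
def chain(*legs,start=None):
    if start is None: s=observe(); start=M(s["position"],s["tool_rot"])
    A=start
    for p,r,n in legs: B=M(p,r); plan(A,B,n); A=B
E
python3 - <<'E'
from plan import *
pi=np.pi
chain(([.45,.1,.23],[pi,0,1.75],20),([.494,-.3155,.15],[pi,0,.038],20),([.494,-.3155,.009],[pi,0,.038],8))
chain(([.45,.1,.23],[pi,0,2.79679],20),([.494,-.3155,.15],[pi,0,.038],27))
E
```

```text
n 20 [-1.369, -0.385, 0.003, -0.0, 0.0, 0.5] mid [0.396 0.376 0.231] max 1.37
n 20 [-0.874, 0.798, 0.2, -0.0, -0.0, 0.817] mid [ 0.567 -0.098  0.19 ] max 0.87
n 8 [-0.0, -0.0, 0.881, 0.0, 0.0, -0.0] mid [ 0.494 -0.316  0.079] max 0.88
n 20 [-0.974, -0.947, 0.003, -0.0, 0.0, -0.0] mid [0.331 0.344 0.231] max 0.97
n 27 [-1.063, 0.224, 0.148, 0.0, -0.0, 0.976] mid [ 0.643 -0.09   0.19 ] max 1.06
```

Request:
{"op": "move_arm", "data": {"plan": [[[-0.97, -0.95, 0, 0, 0, 0, 1], [-0.97, -0.95, 0, 0, 0, 0, 1], [-0.97, -0.95, 0, 0, 0, 0, 1], [-0.97, -0.95, 0, 0, 0, 0, 1], [-0.97, -0.95, 0, 0, 0, 0, 1], [-0.97, -0.95, 0, 0, 0, 0, 1], [-0.97, -0.95, 0, 0, 0, 0, 1], [-0.97, -0.95, 0, 0, 0, 0, 1], [-0.97, -0.95, 0, 0, 0, 0, 1], [-0.97, -0.95, 0, 0, 0, 0, 1]]]}}

```text
clock: 1.3
position: [0.33, 0.3428, 0.2314]
tool_rot: [3.141, 0.0, 2.797]
force: [1.1, 0.7, -0.2]
grip_width: 0.0852
finger_force: 0.0
```

Request:
{"op": "move_arm", "data": {"plan": [[[-0.97, -0.95, 0, 0, 0, 0, 1], [-0.97, -0.95, 0, 0, 0, 0, 1], [-0.97, -0.95, 0, 0, 0, 0, 1], [-0.97, -0.95, 0, 0, 0, 0, 1], [-0.97, -0.95, 0, 0, 0, 0, 1], [-0.97, -0.95, 0, 0, 0, 0, 1], [-0.97, -0.95, 0, 0, 0, 0, 1], [-0.97, -0.95, 0, 0, 0, 0, 1], [-0.97, -0.95, 0, 0, 0, 0, 1], [-0.97, -0.95, 0, 0, 0, 0, 1]]]}}

```text
clock: 2.3
position: [0.4484, 0.0984, 0.2314]
tool_rot: [3.141, 0.0, 2.797]
force: [0.1, 0.3, -0.0]
grip_width: 0.0856
finger_force: 0.0
```

```bash
python3 - <<'E'
from plan import *
pi=np.pi
s=observe();print(s["clock"],s["qpos"].round(2),s["position"],s["tool_rot"],s["qd"].round(2))
chain(([.494,-.3155,.15],[pi,0,.038],30))
E
```

```text
2.3 [-0.48  0.26  0.16  2.03 -0.05  0.86  0.94] [0.44837115 0.09838231 0.23143772] [3.14137581e+00 2.41675112e-04 2.79684328e+00] [ 0.48  0.1   0.15 -0.12 -0.07  0.03  0.66]
n 30 [-0.952, 0.21, 0.136, 0.0, -0.0, 0.878] mid [ 0.642 -0.09   0.191] max 0.95
```

Request:
{"op": "move_arm", "data": {"plan": [[[-0.95, 0.21, 0.14, 0, 0, 0.88, 1], [-0.95, 0.21, 0.14, 0, 0, 0.88, 1], [-0.95, 0.21, 0.14, 0, 0, 0.88, 1], [-0.95, 0.21, 0.14, 0, 0, 0.88, 1], [-0.95, 0.21, 0.14, 0, 0, 0.88, 1], [-0.95, 0.21, 0.14, 0, 0, 0.88, 1], [-0.95, 0.21, 0.14, 0, 0, 0.88, 1], [-0.95, 0.21, 0.14, 0, 0, 0.88, 1], [-0.95, 0.21, 0.14, 0, 0, 0.88, 1], [-0.95, 0.21, 0.14, 0, 0, 0.88, 1]]]}}

```text
clock: 3.3
position: [0.6095, 0.0021, 0.2031]
tool_rot: [-3.142, -0.0, 1.872]
force: [0.3, -0.2, -0.1]
grip_width: 0.0856
finger_force: 0.0
```

Request:
{"op": "move_arm", "data": {"plan": [[[-0.95, 0.21, 0.14, 0, 0, 0.88, 1], [-0.95, 0.21, 0.14, 0, 0, 0.88, 1], [-0.95, 0.21, 0.14, 0, 0, 0.88, 1], [-0.95, 0.21, 0.14, 0, 0, 0.88, 1], [-0.95, 0.21, 0.14, 0, 0, 0.88, 1], [-0.95, 0.21, 0.14, 0, 0, 0.88, 1], [-0.95, 0.21, 0.14, 0, 0, 0.88, 1], [-0.95, 0.21, 0.14, 0, 0, 0.88, 1], [-0.95, 0.21, 0.14, 0, 0, 0.88, 1], [-0.95, 0.21, 0.14, 0, 0, 0.88, 1]]]}}

```text
clock: 4.3
position: [0.6289, -0.1849, 0.1751]
tool_rot: [-3.142, 0.0, 0.95]
force: [-0.1, 0.8, -0.8]
grip_width: 0.0858
finger_force: 0.0
```

Request:
{"op": "move_arm", "data": {"plan": [[[-0.95, 0.21, 0.14, 0, 0, 0.88, 1], [-0.95, 0.21, 0.14, 0, 0, 0.88, 1], [-0.95, 0.21, 0.14, 0, 0, 0.88, 1], [-0.95, 0.21, 0.14, 0, 0, 0.88, 1], [-0.95, 0.21, 0.14, 0, 0, 0.88, 1], [-0.95, 0.21, 0.14, 0, 0, 0.88, 1], [-0.95, 0.21, 0.14, 0, 0, 0.88, 1], [-0.95, 0.21, 0.14, 0, 0, 0.88, 1], [-0.95, 0.21, 0.14, 0, 0, 0.88, 1], [-0.95, 0.21, 0.14, 0, 0, 0.88, 1]]]}}

```text
clock: 5.3
position: [0.4917, -0.3135, 0.1472]
tool_rot: [3.142, -0.0, 0.028]
force: [0.2, 0.8, 0.1]
grip_width: 0.0854
finger_force: 0.0
```

```bash
python3 - <<'E'
from plan import *
pi=np.pi
s=observe();print(s["clock"],s["qpos"].round(2),s["position"],s["tool_rot"],s["qd"].round(2))
chain(([.494,-.3145,.06],[pi,0,.038],5),([.494,-.3145,.0065],[pi,0,.038],5))
E
```

```text
5.3 [-0.06  0.72  0.81  1.82 -0.66  0.9  -0.48] [ 0.49173442 -0.3135493   0.14716597] [ 3.14150691e+00 -5.01596896e-05  2.83290683e-02] [ 0.04 -0.04  0.22  0.36 -0.2  -0.13 -0.42]
n 5 [0.022, 0.01, 0.872, 0.0, -0.0, -0.018] mid [ 0.493 -0.314  0.104] max 0.87
n 5 [0.0, 0.0, 0.535, 0.0, 0.0, -0.0] mid [ 0.494 -0.314  0.033] max 0.53
```

Request:
{"op": "move_arm", "data": {"plan": [[[0.02, 0.01, 0.87, 0, 0, -0.02, 1], [0.02, 0.01, 0.87, 0, 0, -0.02, 1], [0.02, 0.01, 0.87, 0, 0, -0.02, 1], [0.02, 0.01, 0.87, 0, 0, -0.02, 1], [0.02, 0.01, 0.87, 0, 0, -0.02, 1], [0, 0, 0.8, 0, 0, 0, 1], [0, 0, 0.8, 0, 0, 0, 1], [0, 0, 0.6, 0, 0, 0, 1], [0, 0, 0.3, 0, 0, 0, 0.6], [0, 0, 0.2, 0, 0, 0, 0.3]]]}}

```text
clock: 6.3
position: [0.4944, -0.3142, 0.0058]
tool_rot: [3.142, 0.0, 0.042]
force: [-0.3, -0.9, 0.4]
grip_width: 0.059
finger_force: 0.0
```

Request:
{"op": "move_arm", "data": {"plan": [[[0, 0, 0, 0, 0, 0, 0], [0, 0, 0, 0, 0, 0, -1], [0, 0, 0, 0, 0, 0, -1], [0, 0, 0, 0, 0, 0, -1], [0, 0, 0, 0, 0, 0, -1], [0, 0, 0, 0, 0, 0, -1], [0, 0, 0, 0, 0, 0, -1], [0, 0, 0, 0, 0, 0, -1], [0, 0, 0, 0, 0, 0, -1], [0, 0, 0, 0, 0, 0, -1]]], "grip_force": 100}}

```text
clock: 7.3
position: [0.4947, -0.3142, 0.0072]
tool_rot: [3.141, -0.001, 0.043]
force: [-2.4, 1.5, 9.7]
grip_width: 0.0154
finger_force: 98.5
```

```bash
python3 - <<'E'
from plan import *
s=observe();print(s)
f=grab_frame("top");g=grab_frame("side")
a=cv2.resize(f["color"][180:300,410:510],(500,600),interpolation=cv2.INTER_CUBIC)
b=cv2.resize(g["color"][320:460,290:480][:,:100],(300,600)) if 0 else cv2.resize(g["color"][330:450,310:430],(300,300))
cv2.imwrite("pics/g1.png",np.hstack([a,np.vstack([b,b*0])])[:,:,::-1])
E
```

```text
{'clock': 7.3, 'qpos': array([ 0.05641083,  0.89928098,  0.61845523,  1.86001015, -0.83214249,
        0.66133707, -0.34130985]), 'qd': array([-1.10068769e-03, -5.06125625e-04, -7.18286284e-04,  3.47789523e-05,
        3.99280883e-04, -7.80680206e-04, -1.80012698e-03]), 'joint_efforts': array([ 1.88162900e-01, -9.26856637e+01,  2.11141580e+01, -1.80126268e+01,
       -2.11402383e-01, -7.28055909e-01,  1.03867649e-03]), 'position': array([ 0.49474953, -0.31423953,  0.00716301]), 'tool_rot': array([ 3.14132520e+00, -9.46100928e-04,  4.27060336e-02]), 'force': array([-2.40706564,  1.45567409,  9.6914911 ]), 'moment': array([0.34138804, 0.39835786, 0.00219475]), 'finger_force': 98.50929737091064, 'grip_width': 0.015392852412833394}
```

View pics/g1.png

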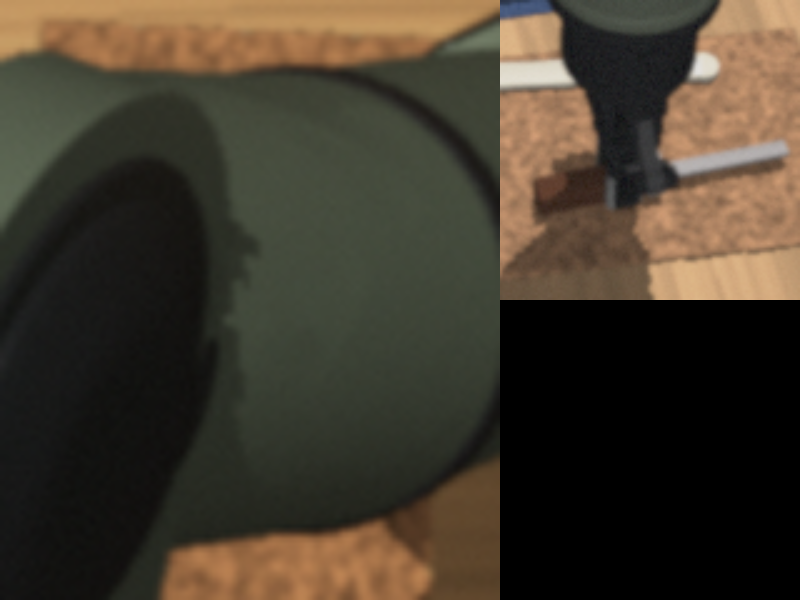

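```bash
python3 - <<'E'
from plan import *
pi=np.pi
chain(([.4947,-.3142,.127],[pi,0,.0427],6),([.470,-.0862,.127],[pi,0,.312],14))
E
```

```text
n 6 [0.0, -0.0, -0.999, 0.0, -0.001, -0.0] mid [ 0.495 -0.314  0.067] max 1.0
n 14 [0.049, -0.82, -0.0, 0.0, 0.0, -0.184] mid [ 0.49  -0.199  0.127] max 0.82
```

Request:
{"op": "move_arm", "data": {"plan": [[[0, 0, -0.5, 0, 0, 0, -1], [0, 0, -0.9, 0, 0, 0, -1], [0, 0, -0.9, 0, 0, 0, -1], [0, 0, -0.9, 0, 0, 0, -1], [0, 0, -0.9, 0, 0, 0, -1], [0, 0, -0.9, 0, 0, 0, -1], [0, 0, -0.9, 0, 0, 0, -1], [0, 0, -0.1, 0, 0, 0, -1], [0.05, -0.82, 0, 0, 0, -0.18, -1], [0.05, -0.82, 0, 0, 0, -0.18, -1]]]}}

```text
clock: 8.4
position: [0.4945, -0.281, 0.1268]
tool_rot: [3.141, -0.0, 0.08]
force: [0.3, -0.3, -1.1]
grip_width: 0.0156
finger_force: 97.9
```

Request:
{"op": "move_arm", "data": {"plan": [[[0.05, -0.82, 0, 0, 0, -0.18, -1], [0.05, -0.82, 0, 0, 0, -0.18, -1], [0.05, -0.82, 0, 0, 0, -0.18, -1], [0.05, -0.82, 0, 0, 0, -0.18, -1], [0.05, -0.82, 0, 0, 0, -0.18, -1], [0.05, -0.82, 0, 0, 0, -0.18, -1], [0.05, -0.82, 0, 0, 0, -0.18, -1], [0.05, -0.82, 0, 0, 0, -0.19, -1], [0.05, -0.82, 0, 0, 0, -0.19, -1], [0.05, -0.82, 0, 0, 0, -0.19, -1]]]}}

```text
clock: 9.4
position: [0.4774, -0.1174, 0.1266]
tool_rot: [-3.142, -0.0, 0.273]
force: [0.3, -0.0, -1.1]
grip_width: 0.0157
finger_force: 97.8
```

Request:
{"op": "move_arm", "data": {"plan": [[[0.05, -0.82, 0, 0, 0, -0.19, -1], [0.05, -0.82, 0, 0, 0, -0.19, -1], [0, 0, 0.4, 0, 0, 0, -1], [0, 0, 0.8, 0, 0, 0, -1], [0, 0, 0.6, 0, 0, 0, -1], [0, 0, 0, 0, 0, 0, -1], [0, 0, 0, 0, 0, 0, -1], [0, 0, 0, 0, 0, 0, -1], [0, 0, 0, 0, 0, 0, -1], [0, 0, 0, 0, 0, 0, -1]]]}}

```text
clock: 10.4
position: [0.4706, -0.086, 0.0906]
tool_rot: [3.141, -0.001, 0.312]
force: [0.1, 0.2, -0.1]
grip_width: 0.0151
finger_force: 97.9
```

```bash
python3 - <<'E'
from plan import *
s=observe();print(s["clock"],s["position"],s["tool_rot"],s["force"],s["qpos"].round(2))
f=grab_frame("top");g=grab_frame("side")
cv2.imwrite("pics/fulltop2.png",f["color"][:,:,::-1])
a=cv2.resize(f["color"][140:240,270:370],(400,400),interpolation=cv2.INTER_CUBIC)
b=cv2.resize(g["color"][200:300,320:440],(400,400) ,interpolation=cv2.INTER_CUBIC)
b=cv2.resize(g["color"][200:300,330:430],(400,400) ,interpolation=cv2.INTER_CUBIC)
cv2.imwrite("pics/g2.png",np.clip(np.hstack([a,b])[:,:,::-1]*1.6,0,255))
E
```

```text
10.4 [ 0.47060046 -0.08602491  0.09060971] [ 3.14145674e+00 -5.25008616e-04  3.11751796e-01] [ 0.1121376   0.19463117 -0.06887617] [-0.45  0.64  0.69  2.12 -0.71  0.63 -0.51][ WARN:0@3.899] global loadsave.cpp:1063 imwrite_ Unsupported depth image for selected encoder is fallbacked to CV_8U.
```

View pics/g2.png

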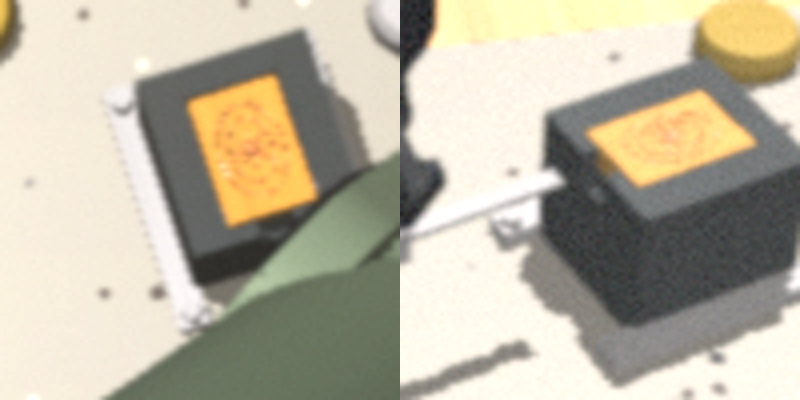

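```bash
python3 - <<'E'
from plan import *
g=grab_frame("side")
c=lambda p:((w2p(g,p)-[330,200]+.4)*4+[400,0]).round(0).tolist()
s=observe();T=M(s["position"],s["tool_rot"])
# tip in tool: x fwd .1085, z -.0058
for x in(.1055,.1085,.1115): print("tip",x,c((T@[x,0,-.0058,1])[:3]))
N=np.array([[-41.5,9,57],[-41.5,-9,57],[-41.5,9,75],[-41.5,-9,75],[-41.5,43,75],[-41.5,-43,75],[49.5,-43,75],[-41.5,-43,0]])/1e3
for n,(x,y,a) in dict(side=(.6306,-.0368,.3307),avg=(.632,-.034,.312)).items():
    print(n,c(R.from_euler('z',a).apply(N)+[x,y,.02]))
u=lambda a:(np.array(a)-[400,0])/4+[330,200]-.4
print("tip z from px at x,y:",[ (z,p2w(g,u([(562,181)]),z)[0].round(4)) for z in(.0924,.0964,.1004)])
E
```

```text
tip 0.1055 [[553.0, 175.0]]
tip 0.1085 [[559.0, 173.0]]
tip 0.1115 [[564.0, 170.0]]
side [[582.0, 185.0], [603.0, 208.0], [584.0, 155.0], [606.0, 178.0], [544.0, 114.0], [649.0, 223.0], [816.0, 157.0], [636.0, 344.0]]
avg [[583.0, 180.0], [604.0, 203.0], [585.0, 150.0], [606.0, 173.0], [546.0, 108.0], [648.0, 218.0], [816.0, 155.0], [635.0, 339.0]]
tip z from px at x,y: [(0.0924, array([ 0.5751, -0.0543,  0.0924])), (0.0964, array([ 0.5738, -0.0587,  0.0964])), (0.1004, array([ 0.5725, -0.0632,  0.1004]))]
```

Request:
{"op": "move_arm", "data": {"plan": [[[0.5, 0, 0, 0, 0, 0, -1], [0.5, 0, 0, 0, 0, 0, -1], [0.15, 0, 0, 0, 0, 0, -1], [0, 0, 0.3, 0, 0, 0, -1], [0, 0, 0.3, 0, 0, 0, -1], [0, 0, 0.1, 0, 0, 0, -1], [0, 0, 0.05, 0, 0, 0, -1], [0, 0, 0, 0, 0, 0, -1], [0, 0, 0, 0, 0, 0, -1], [0, 0, 0, 0, 0, 0, -1]]]}}

```text
clock: 11.55
position: [0.4923, -0.079, 0.0754]
tool_rot: [3.142, -0.0, 0.312]
force: [-0.8, -0.5, -0.9]
grip_width: 0.0154
finger_force: 97.9
```

Request:
{"op": "move_arm", "data": {"plan": [[[0, 0, 0.05, 0, 0, 0, -1], [0, 0, 0, 0, 0, 0, -1], [0, 0, 0, 0, 0, 0, -1], [0, 0, 0, 0, 0, 0, -1], [0, 0, 0, 0, 0, 0, -1], [0, 0, 0, 0, 0, 0, -1], [0, 0, 0, 0, 0, 0, -1], [0, 0, 0, 0, 0, 0, -1], [0, 0, 0, 0, 0, 0, -1], [0, 0, 0, 0, 0, 0, -1]]]}}

```text
clock: 12.55
position: [0.4923, -0.079, 0.0743]
tool_rot: [3.142, 0.0, 0.312]
force: [0.2, 0.8, -1.0]
grip_width: 0.0153
finger_force: 97.9
```

```bash
python3 - <<'E'
from plan import *
s=observe();print(s["clock"],s["position"],s["tool_rot"],s["force"],s["moment"],s["qpos"].round(2))
f=grab_frame("top");g=grab_frame("side")
a=cv2.resize(f["color"][140:240,270:370],(400,400),interpolation=cv2.INTER_CUBIC)
b=cv2.resize(g["color"][200:300,330:430],(600,600) ,interpolation=cv2.INTER_CUBIC)
cv2.imwrite("pics/g3.png",np.clip(b[:,:,::-1]*1.8,0,255).astype(np.uint8))
E
```

```text
12.55 [ 0.49230794 -0.07898073  0.07431023] [3.14155897e+00 6.43944879e-06 3.11778053e-01] [ 0.20378927  0.77507202 -1.00357017] [ 0.00373918 -0.01080282 -0.03865796] [-0.43  0.69  0.67  2.07 -0.74  0.63 -0.51]
```

View pics/g3.png

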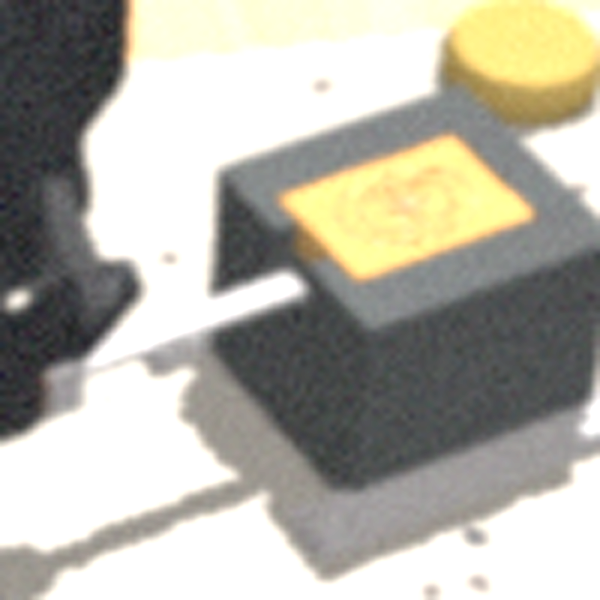

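Request:
{"op": "move_arm", "data": {"plan": [[[0, 0, 0.05, 0, 0, 0, -1], [0, 0, 0, 0, 0, 0, -1], [0, 0, 0, 0, 0, 0, -1], [0, 0, 0, 0, 0, 0, -1], [0, 0, 0, 0, 0, 0, -1], [0, 0, 0.02, 0, 0, 0, -1], [0, 0, 0, 0, 0, 0, -1], [0, 0, 0, 0, 0, 0, -1], [0, 0, 0, 0, 0, 0, -1], [0, 0, 0, 0, 0, 0, -1]]]}}

```text
clock: 13.65
position: [0.4923, -0.079, 0.0729]
tool_rot: [3.142, 0.0, 0.312]
force: [-0.4, -0.8, -1.0]
grip_width: 0.0156
finger_force: 97.9
```

```bash
python3 - <<'E'
from plan import *
s=observe();print(s["clock"],s["position"],s["tool_rot"],s["force"],s["moment"])
g=grab_frame("side")
c=lambda p:((w2p(g,p)-[330,200]+.4)*6).round(0).tolist()
T=M(s["position"],s["tool_rot"])
for y in(-5,0,5): print("tip",y,c((T@[.1085,y/1e3,-.0058,1])[:3]))
N=np.array([[-41.5,9,57],[-41.5,-9,57],[-41.5,9,75],[-41.5,-9,75],[-41.5,43,75],[-41.5,-43,75],[-32,22,75],[-32,-22,75],[32,-22,75]])/1e3
print(c(R.from_euler('z',.315).apply(N)+[.632,-.0335,.02]))
E
```

```text
13.65 [ 0.49230298 -0.07897721  0.07291914] [3.14158470e+00 6.32225803e-06 3.11775999e-01] [-0.37147773 -0.82723961 -0.97901234] [0.0424006  0.00561175 0.04584958]
tip -5 [[290.0, 270.0]]
tip 0 [[299.0, 280.0]]
tip 5 [[308.0, 289.0]]
[[274.0, 269.0], [305.0, 304.0], [277.0, 224.0], [310.0, 259.0], [218.0, 162.0], [373.0, 325.0], [281.0, 191.0], [360.0, 274.0], [536.0, 209.0]]
```

Request:
{"op": "move_arm", "data": {"plan": [[[0.1, 0, 0, 0, 0, 0, -1], [0.1, 0, 0, 0, 0, 0, -1], [0.1, 0, 0, 0, 0, 0, -1], [0.1, 0, 0, 0, 0, 0, -1], [0.1, 0, 0, 0, 0, 0, -1], [0, 0, 0, 0, 0, 0, -1], [0, 0, 0, 0, 0, 0, -1], [0, 0, 0, 0, 0, 0, -1], [0, 0, 0, 0, 0, 0, -1], [0, 0, 0, 0, 0, 0, -1]]]}}

```text
clock: 14.7
position: [0.5018, -0.0759, 0.0729]
tool_rot: [-3.142, 0.0, 0.312]
force: [0.1, -0.9, -0.3]
grip_width: 0.0154
finger_force: 97.9
```

Request:
{"op": "move_arm", "data": {"plan": [[[0.15, 0, 0, 0, 0, 0, -1], [0.15, 0, 0, 0, 0, 0, -1], [0.15, 0, 0, 0, 0, 0, -1], [0.15, 0, 0, 0, 0, 0, -1], [0.1, 0, 0, 0, 0, 0, -1], [0, 0, 0, 0, 0, 0, -1], [0.02, 0, 0.21, 0, 0.5, 0, -1], [0.02, 0, 0.21, 0, 0.5, 0, -1], [0, 0, 0, 0, 0, 0, -1], [0, 0, 0, 0, 0, 0, -1]]]}}

```text
clock: 15.7
position: [0.5159, -0.0715, 0.0647]
tool_rot: [-3.141, -0.103, 0.311]
force: [-1.5, 0.2, -1.7]
grip_width: 0.0152
finger_force: 97.9
```

Request:
{"op": "move_arm", "data": {"plan": [[[0.02, 0, 0.21, 0, 0.5, 0, -1], [0.02, 0, 0.21, 0, 0.5, 0, -1], [0.02, 0, 0.21, 0, 0.5, 0, -1], [0.02, 0, 0.21, 0, 0.5, 0, -1], [0, 0, 0, 0, 0, 0, -1], [0, 0, 0, 0, 0, 0, -1], [0, 0, 0, 0, 0, 0, -1], [0, 0, 0, 0, 0, 0, -1], [0, 0, 0, 0, 0, 0, -1], [0, 0, 0, 0, 0, 0, -1]]]}}

```text
clock: 16.7
position: [0.5223, -0.0699, 0.0508]
tool_rot: [-3.139, -0.308, 0.313]
force: [-0.1, 0.1, -2.3]
grip_width: 0.0156
finger_force: 98.8
```

```bash
python3 - <<'E'
from plan import *
s=observe();print(s["clock"],s["position"],s["tool_rot"],s["force"],s["moment"])
g=grab_frame("side")
b=cv2.resize(g["color"][200:300,330:430],(600,600) ,interpolation=cv2.INTER_CUBIC)
cv2.imwrite("pics/g4.png",np.clip(b[:,:,::-1]*1.8,0,255).astype(np.uint8))
E
```

```text
16.7 [ 0.52227807 -0.06989076  0.05075316] [-3.13927177 -0.30817272  0.31281791] [-0.05093477  0.08143454 -2.28208594] [-0.1650478   0.48495414 -0.02153266]
```

View pics/g4.png

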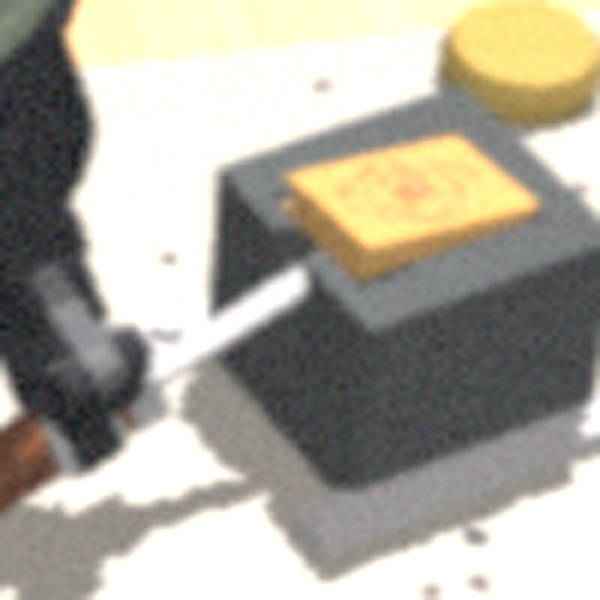

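Request:
{"op": "move_arm", "data": {"plan": [[[0, 0, -0.21, 0, -0.5, 0, -1], [0, 0, -0.21, 0, -0.5, 0, -1], [0, 0, -0.21, 0, -0.5, 0, -1], [0, 0, -0.21, 0, -0.5, 0, -1], [-0.02, 0, -0.21, 0, -0.5, 0, -1], [-0.02, 0, -0.21, 0, -0.5, 0, -1], [0, 0, 0, 0, 0, 0, -1], [0, 0, 0, 0, 0, 0, -1], [-0.1, 0, 0, 0, 0, 0, -1], [-0.3, 0, 0, 0, 0, 0, -1]]]}}

```text
clock: 17.75
position: [0.5094, -0.0747, 0.0731]
tool_rot: [-3.137, -0.01, 0.312]
force: [-0.4, -2.0, -0.7]
grip_width: 0.0152
finger_force: 98.9
```

```bash
python3 - <<'E'
from plan import *
s=observe();print(s["clock"],s["position"],s["tool_rot"],s["force"],s["moment"])
g=grab_frame("side")
b=cv2.resize(g["color"][200:300,330:430],(600,600) ,interpolation=cv2.INTER_CUBIC)
cv2.imwrite("pics/g5.png",np.clip(b[:,:,::-1]*1.8,0,255).astype(np.uint8))
E
```

```text
17.75 [ 0.50935047 -0.07468688  0.07313748] [-3.13723477 -0.01031878  0.3124936 ] [-0.38500818 -1.96129031 -0.71219286] [-0.05912899  0.01157076  0.0044145 ]
```

View pics/g5.png

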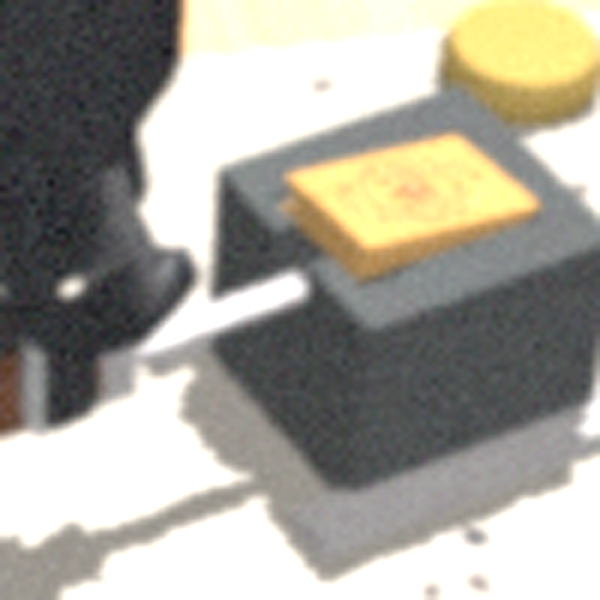

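```bash
python3 - <<'E'
from plan import *
pi=np.pi
chain(([.467,-.0885,.0745],[pi,0,.312],5),([.467,-.0885,.125],[pi,0,.312],3),([.4947,-.3142,.125],[pi,0,.0427],14),([.4947,-.3142,.009],[pi,0,.0427],8))
E
```

```text
n 5 [-0.432, -0.0, -0.016, -0.009, -0.018, -0.001] mid [ 0.488 -0.082  0.074] max 0.43
n 3 [-0.0, 0.0, -0.842, 0.0, -0.0, 0.0] mid [ 0.467 -0.089  0.1  ] max 0.84
n 14 [-0.053, 0.813, 0.0, -0.0, -0.0, 0.184] mid [ 0.488 -0.2    0.125] max 0.81
n 8 [-0.0, -0.0, 0.725, 0.0, 0.0, -0.0] mid [ 0.495 -0.314  0.067] max 0.72
```

Request:
{"op": "move_arm", "data": {"plan": [[[-0.43, 0, -0.02, -0.01, -0.02, 0, -1], [-0.43, 0, -0.02, -0.01, -0.02, 0, -1], [-0.43, 0, -0.02, -0.01, -0.02, 0, -1], [-0.43, 0, -0.02, -0.01, -0.02, 0, -1], [-0.43, 0, -0.02, -0.01, -0.02, 0, -1], [0, 0, -0.84, 0, 0, 0, -1], [0, 0, -0.84, 0, 0, 0, -1], [0, 0, -0.84, 0, 0, 0, -1], [-0.05, 0.81, 0, 0, 0, 0.18, -1], [-0.05, 0.81, 0, 0, 0, 0.18, -1]]]}}

```text
clock: 18.8
position: [0.4767, -0.1191, 0.1258]
tool_rot: [3.14, 0.0, 0.276]
force: [0.0, 0.2, -0.6]
grip_width: 0.0157
finger_force: 98.9
```

Request:
{"op": "move_arm", "data": {"plan": [[[-0.05, 0.81, 0, 0, 0, 0.18, -1], [-0.05, 0.81, 0, 0, 0, 0.18, -1], [-0.05, 0.81, 0, 0, 0, 0.18, -1], [-0.05, 0.81, 0, 0, 0, 0.18, -1], [-0.05, 0.81, 0, 0, 0, 0.18, -1], [-0.05, 0.81, 0, 0, 0, 0.18, -1], [-0.05, 0.81, 0, 0, 0, 0.19, -1], [-0.05, 0.81, 0, 0, 0, 0.19, -1], [-0.05, 0.81, 0, 0, 0, 0.19, -1], [-0.05, 0.81, 0, 0, 0, 0.19, -1]]]}}

```text
clock: 19.8
position: [0.497, -0.2805, 0.1256]
tool_rot: [3.14, 0.001, 0.082]
force: [0.0, 0.5, 0.0]
grip_width: 0.0153
finger_force: 98.9
```

Request:
{"op": "move_arm", "data": {"plan": [[[-0.05, 0.81, 0, 0, 0, 0.19, -1], [-0.05, 0.81, 0, 0, 0, 0.19, -1], [0, 0, 0.8, 0, 0, 0, -1], [0, 0, 0.9, 0, 0, 0, -1], [0, 0, 0.9, 0, 0, 0, -1], [0, 0, 0.9, 0, 0, 0, -1], [0, 0, 0.9, 0, 0, 0, -1], [0, 0, 0.6, 0, 0, 0, -1], [0, 0, 0, 0, 0, 0, -1], [0, 0, 0, 0, 0, 0, -1]]]}}

```text
clock: 20.8
position: [0.4976, -0.3127, 0.0259]
tool_rot: [3.14, 0.001, 0.043]
force: [-0.6, -0.4, 0.4]
grip_width: 0.0151
finger_force: 98.9
```

Request:
{"op": "move_arm", "data": {"plan": [[[0, 0, 0.4, 0, 0, 0, -1], [0, 0, 0.25, 0, 0, 0, -1], [0, 0, 0.1, 0, 0, 0, -1], [0, 0, 0.05, 0, 0, 0, -1], [0, 0, 0.05, 0, 0, 0, -1], [0, 0, 0.05, 0, 0, 0, -1], [0, 0, 0, 0, 0, 0, -1], [0, 0, 0, 0, 0, 0, -1], [0, 0, 0, 0, 0, 0, -1], [0, 0, 0, 0, 0, 0, -1]]]}}

```text
clock: 21.8
position: [0.4977, -0.3124, 0.0077]
tool_rot: [3.14, 0.001, 0.043]
force: [-0.0, 0.4, -0.8]
grip_width: 0.0154
finger_force: 98.9
```

Request:
{"op": "move_arm", "data": {"plan": [[[0, 0, 0, 0, 0, 0, -0.4], [0, 0, 0, 0, 0, 0, -0.2], [0, 0, 0, 0, 0, 0, 0], [0, 0, 0, 0, 0, 0, 0.1], [0, 0, 0, 0, 0, 0, 0.25], [0, 0, 0, 0, 0, 0, 0.25], [0, 0, -0.3, 0, 0, 0, 0.25], [0, 0, -0.9, 0, 0, 0, 0.25], [0, 0, -0.9, 0, 0, 0, 0.25], [0, 0, -0.9, 0, 0, 0, 0.25]]], "grip_force": 30}}

```text
clock: 22.8
position: [0.4979, -0.3126, 0.07]
tool_rot: [3.14, -0.0, 0.043]
force: [-0.1, -0.7, 0.5]
grip_width: 0.0531
finger_force: 0.0
```

```bash
python3 - <<'E'
from plan import *
pi=np.pi
s=observe();print(s["clock"],s["position"],s["tool_rot"],s["force"],s["grip_width"])
A=s["position"]
chain((A+[0,0,.06],[pi,0,.0427],3),([.613,-.0397,.15],[pi,.17,.313],16),([.613,-.0397,.11],[pi,.17,.313],4))
g=grab_frame("side")
cv2.imwrite("pics/g6.png",cv2.resize(g["color"][200:440,280:480],(500,600))[:,:,::-1])
E
```

```text
22.8 [ 0.49785869 -0.31263845  0.06995226] [ 3.13951016e+00 -9.54307262e-05  4.27436450e-02] [-0.07791705 -0.68002303  0.51319241] 0.053147639224746634
n 3 [0.0, 0.001, -1.0, 0.007, -0.0, 0.0] mid [ 0.498 -0.313  0.1  ] max 1.0
n 16 [0.494, -0.782, -0.105, -0.014, -0.101, -0.161] mid [ 0.564 -0.18   0.143] max 0.78
n 4 [0.085, -0.0, 0.493, -0.0, 0.0, 0.0] mid [ 0.613 -0.04   0.13 ] max 0.49
```

View pics/g6.png

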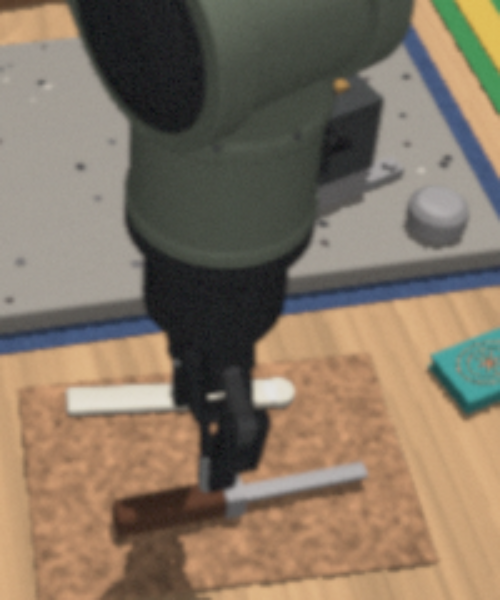

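Request:
{"op": "move_arm", "data": {"plan": [[[0, 0, -1, 0.01, 0, 0, 0.25], [0, 0, -1, 0.01, 0, 0, 0.25], [0, 0, -1, 0, 0, 0, 0.25], [0.49, -0.78, -0.1, -0.01, -0.1, -0.16, 0.25], [0.49, -0.78, -0.1, -0.01, -0.1, -0.16, 0.25], [0.49, -0.78, -0.1, -0.01, -0.1, -0.16, 0.25], [0.49, -0.78, -0.1, -0.01, -0.1, -0.16, 0.25], [0.49, -0.78, -0.1, -0.01, -0.1, -0.16, 0.25], [0.49, -0.78, -0.1, -0.01, -0.1, -0.16, 0.25], [0.49, -0.78, -0.1, -0.01, -0.1, -0.16, 0.25]]]}}

```text
clock: 23.85
position: [0.5566, -0.1966, 0.141]
tool_rot: [3.139, 0.074, 0.161]
force: [0.8, 0.6, 0.1]
grip_width: 0.0536
finger_force: 0.0
```

Request:
{"op": "move_arm", "data": {"plan": [[[0.5, -0.78, -0.11, -0.02, -0.1, -0.16, 0.25], [0.5, -0.78, -0.11, -0.02, -0.1, -0.16, 0.25], [0.5, -0.78, -0.11, -0.02, -0.1, -0.16, 0.25], [0.5, -0.78, -0.11, -0.02, -0.1, -0.16, 0.25], [0.5, -0.78, -0.11, -0.02, -0.1, -0.16, 0.25], [0.5, -0.78, -0.11, -0.02, -0.1, -0.16, 0.25], [0.5, -0.78, -0.11, -0.02, -0.1, -0.16, 0.25], [0.5, -0.78, -0.11, -0.02, -0.1, -0.16, 0.25], [0.5, -0.78, -0.11, -0.02, -0.1, -0.16, 0.25], [0, 0, 0, 0, 0, 0, 0.25]]]}}

```text
clock: 24.85
position: [0.6147, -0.0362, 0.1475]
tool_rot: [3.14, 0.17, 0.317]
force: [0.0, 0.1, -0.9]
grip_width: 0.0534
finger_force: 0.0
```

```bash
python3 - <<'E'
from plan import *
pi=np.pi
s=observe();print(s["clock"],s["position"],s["tool_rot"],s["force"],s["grip_width"],s["qpos"].round(2))
chain(([.613,-.0397,.115],[pi,.17,.313],4),([.613,-.0397,.100],[pi,.17,.313],4))
E
```

```text
24.85 [ 0.61474257 -0.03617068  0.14752715] [3.13989245 0.16959919 0.3169896 ] [ 0.00588544  0.09702496 -0.85379683] 0.05337030751863564 [-0.54  0.86  0.84  1.58 -0.58  1.15 -0.81]
n 4 [0.035, 0.035, 0.407, 0.006, -0.001, 0.009] mid [ 0.614 -0.038  0.131] max 0.41
n 4 [0.032, -0.0, 0.185, -0.0, 0.0, 0.0] mid [ 0.613 -0.04   0.108] max 0.18
```

Request:
{"op": "move_arm", "data": {"plan": [[[0.04, 0.04, 0.41, 0, 0, 0.01, 0.25], [0.04, 0.04, 0.41, 0, 0, 0.01, 0.25], [0.04, 0.04, 0.41, 0, 0, 0.01, 0.25], [0.04, 0.04, 0.41, 0, 0, 0.01, 0.25], [0.03, 0, 0.18, 0, 0, 0, 0.25], [0.03, 0, 0.18, 0, 0, 0, 0.25], [0.03, 0, 0.18, 0, 0, 0, 0.25], [0.01, 0, 0.1, 0, 0, 0, 0.25], [0, 0, 0, 0, 0, 0, 0.25], [0, 0, 0, 0, 0, 0, 0.25]]]}}

```text
clock: 25.85
position: [0.6124, -0.0438, 0.1023]
tool_rot: [3.138, 0.169, 0.308]
force: [0.2, -0.1, 0.4]
grip_width: 0.0536
finger_force: 0.0
```

Request:
{"op": "move_arm", "data": {"plan": [[[0, -0.18, 0, 0, 0, -0.03, 0.25], [0.01, 0, 0.05, 0, 0, 0, 0.25], [0.01, 0, 0.05, 0, 0, 0, 0.25], [0.01, 0, 0.05, 0, 0, 0, 0.25], [0.01, 0, 0.05, 0, 0, 0, 0.25], [0, 0, 0, 0, 0, 0, 0.25], [0, 0, 0, 0, 0, 0, 0.25], [0, 0, 0, 0, 0, 0, 0.25], [0, 0, 0, 0, 0, 0, 0.25], [0, 0, 0, 0, 0, 0, 0.25]]]}}

```text
clock: 26.85
position: [0.6114, -0.0404, 0.0981]
tool_rot: [3.139, 0.169, 0.311]
force: [-0.0, 1.2, -0.0]
grip_width: 0.0531
finger_force: 0.0
```

Request:
{"op": "move_arm", "data": {"plan": [[[0.01, 0, 0.05, 0, 0, 0, 0.25], [0, 0, 0, 0, 0, 0, 0.25], [0.01, 0, 0.05, 0, 0, 0, 0.25], [0, 0, 0, 0, 0, 0, 0.25], [0.01, 0, 0.05, 0, 0, 0, 0.25], [0, 0, 0, 0, 0, 0, 0.25], [0, 0, 0, 0, 0, 0, 0.25], [0, 0, 0, 0, 0, 0, 0.25], [0, 0, 0, 0, 0, 0, 0.25], [0, 0, 0, 0, 0, 0, 0.25]]]}}

```text
clock: 27.85
position: [0.6114, -0.0404, 0.0951]
tool_rot: [3.139, 0.169, 0.311]
force: [-0.4, -0.4, -0.7]
grip_width: 0.0533
finger_force: 0.0
```

Request:
{"op": "move_arm", "data": {"plan": [[[0.01, 0, 0.05, 0, 0, 0, 0.25], [0, 0, 0.02, 0, 0, 0, 0.25], [0, 0, 0, 0, 0, 0, 0.2], [0, 0, 0, 0, 0, 0, 0.15], [0, 0, 0, 0, 0, 0, 0.1], [0, 0, 0, 0, 0, 0, 0.05], [0, 0, 0, 0, 0, 0, 0], [0, 0, 0, 0, 0, 0, -0.2], [0, 0, 0, 0, 0, 0, -0.2], [0, 0, 0, 0, 0, 0, -0.2]]], "grip_force": 50}}

```text
clock: 28.85
position: [0.6115, -0.0398, 0.0944]
tool_rot: [3.14, 0.168, 0.311]
force: [-3.9, 5.5, 13.8]
grip_width: 0.0418
finger_force: 51.5
```

```bash
python3 - <<'E'
from plan import *
s=observe();print(s["clock"],s["position"],s["tool_rot"],s["force"],s["moment"],s["grip_width"],s["finger_force"])
E
```

```text
28.85 [ 0.61152626 -0.03978012  0.09440112] [3.13964354 0.16839788 0.31121037] [-3.92685984  5.54102986 13.75464882] [ 1.11894691  1.06642545 -0.1943531 ] 0.04184260319845859 51.46069848909974
```

Request:
{"op": "move_arm", "data": {"plan": [[[-0.01, 0, -0.05, 0, 0, 0, -0.3], [-0.01, 0, -0.05, 0, 0, 0, -0.3], [-0.02, 0, -0.1, 0, 0, 0, -0.3], [-0.02, 0, -0.1, 0, 0, 0, -0.3], [-0.03, 0, -0.2, 0, 0, 0, -0.3], [-0.03, 0, -0.2, 0, 0, 0, -0.3], [-0.05, 0, -0.3, 0, 0, 0, -0.3], [-0.05, 0, -0.3, 0, 0, 0, -0.3], [0, 0, 0, 0, 0, 0, -0.3], [0, 0, 0, 0, 0, 0, -0.3]]], "grip_force": 90}}

```text
clock: 29.85
position: [0.6115, -0.0404, 0.1202]
tool_rot: [3.138, 0.169, 0.311]
force: [-0.2, 0.3, -2.9]
grip_width: 0.0394
finger_force: 91.1
```

```bash
python3 - <<'E'
from plan import *
s=observe();print(s["clock"],s["position"],s["tool_rot"],s["force"],s["moment"],s["grip_width"],s["finger_force"],s["qpos"].round(2))
g=grab_frame("side"); hsv=cv2.cvtColor(g["color"],cv2.COLOR_RGB2HSV)
c=g["color"].astype(int); m=((hsv[...,0]>12)&(hsv[...,0]<24)&(hsv[...,1]>120)&(hsv[...,2]>110)).astype(np.uint8)
m[:200]=0;m[300:]=0;m[:,:350]=0;m[:,:]*=1
n,l,st,ce=cv2.connectedComponentsWithStats(m[:, :450]);print([(st[i].tolist(),ce[i].round(1).tolist()) for i in range(1,n) if st[i][4]>30])
i=1+np.argmax(st[1:,4]);cn=cv2.findContours((l==i).astype(np.uint8),0,2)[0][0];print(cv2.approxPolyDP(cn,2.5,True)[:,0].tolist())
T=M(s["position"],s["tool_rot"])
# plate corners as gripped: TCP at plate x=-20; plate top 9 mm behind TCP
for zt in(-.0095,): print(w2p(g,[(T@[x,y,zt,1])[:3] for x,y in((-.011,-.022),(-.011,.022),(.053,.022),(.053,-.022))]).round(1).tolist())
E
```

```text
29.85 [ 0.61152008 -0.04037653  0.12019563] [3.13840382 0.16863035 0.3107006 ] [-0.16517074  0.31133753 -2.86401277] [ 0.04144248 -0.19179344 -0.00614826] 0.039403290626606746 91.07127226889133 [-0.53  0.89  0.82  1.61 -0.6   1.1  -0.79]
[([422, 206, 8, 9, 37], [425.7, 210.3]), ([406, 220, 14, 8, 85], [412.0, 223.3])]
[[406, 227], [419, 223], [409, 220]]
[[378.3, 215.7], [391.8, 229.3], [420.8, 223.5], [406.8, 210.4]]
```

```bash
python3 - <<'E'
from plan import *
pi=np.pi
s=observe()
chain(([.60,-.036,.15],[pi,.08,.311],3),([.438,.285,.15],[pi,0,.1],18),([.438,.285,.03],[pi,0,.1],9))
E
```

```text
n 3 [-0.227, -0.125, -0.474, 0.009, 0.283, -0.0] mid [ 0.606 -0.038  0.135] max 0.47
n 18 [-0.253, -0.968, 0.009, 0.004, 0.042, 0.112] mid [0.511 0.12  0.151] max 0.97
n 9 [0.0, -0.0, 0.667, 0.0, -0.0, 0.0] mid [0.438 0.285 0.09 ] max 0.67
```

Request:
{"op": "move_arm", "data": {"plan": [[[-0.23, -0.12, -0.47, 0.01, 0.28, 0, -0.3], [-0.23, -0.12, -0.47, 0.01, 0.28, 0, -0.3], [-0.23, -0.12, -0.47, 0.01, 0.28, 0, -0.3], [-0.13, -0.5, 0, 0, 0.04, 0.06, -0.3], [-0.25, -0.97, 0.01, 0, 0.04, 0.11, -0.3], [-0.25, -0.97, 0.01, 0, 0.04, 0.11, -0.3], [-0.25, -0.97, 0.01, 0, 0.04, 0.11, -0.3], [-0.25, -0.97, 0.01, 0, 0.04, 0.11, -0.3], [-0.25, -0.97, 0.01, 0, 0.04, 0.11, -0.3], [-0.25, -0.97, 0.01, 0, 0.04, 0.11, -0.3]]]}}

```text
clock: 30.9
position: [0.533, 0.0775, 0.15]
tool_rot: [3.137, 0.053, 0.235]
force: [-0.4, 0.5, -2.5]
grip_width: 0.0393
finger_force: 91.2
```

Request:
{"op": "move_arm", "data": {"plan": [[[-0.25, -0.97, 0.01, 0, 0.04, 0.11, -0.3], [-0.25, -0.97, 0.01, 0, 0.04, 0.11, -0.3], [-0.25, -0.97, 0.01, 0, 0.04, 0.11, -0.3], [-0.25, -0.97, 0.01, 0, 0.04, 0.11, -0.3], [-0.25, -0.97, 0.01, 0, 0.04, 0.11, -0.3], [-0.25, -0.97, 0.01, 0, 0.04, 0.11, -0.3], [-0.25, -0.97, 0.01, 0, 0.04, 0.11, -0.3], [-0.25, -0.97, 0.01, 0, 0.04, 0.11, -0.3], [-0.25, -0.97, 0.01, 0, 0.04, 0.11, -0.3], [-0.25, -0.97, 0.01, 0, 0.04, 0.11, -0.3]]]}}

```text
clock: 31.9
position: [0.4482, 0.2589, 0.1483]
tool_rot: [3.133, 0.01, 0.12]
force: [-0.3, -0.7, -3.6]
grip_width: 0.0391
finger_force: 91.2
```

Request:
{"op": "move_arm", "data": {"plan": [[[-0.15, -0.5, 0, 0, 0.02, 0.08, -0.3], [0, 0, 0.4, 0, 0, 0, -0.3], [0, 0, 0.6, 0, 0, 0, -0.3], [0, 0, 0.6, 0, 0, 0, -0.3], [0, 0, 0.6, 0, 0, 0, -0.3], [0, 0, 0.6, 0, 0, 0, -0.3], [0, 0, 0.6, 0, 0, 0, -0.3], [0, 0, 0, 0, 0, 0, -0.3], [0, 0, 0, 0, 0, 0, -0.3], [0, 0, 0, 0, 0, 0, -0.3]]]}}

```text
clock: 32.9
position: [0.4449, 0.2666, 0.0812]
tool_rot: [3.133, 0.006, 0.112]
force: [0.2, 0.4, -2.7]
grip_width: 0.0393
finger_force: 91.2
```

```bash
python3 - <<'E'
from plan import *
s=observe();print(s["clock"],s["position"],s["tool_rot"],s["force"],s["moment"],s["grip_width"],s["qpos"].round(2))
for n in("side","top"):
    g=grab_frame(n); c=g["color"]
    hsv=cv2.cvtColor(c,cv2.COLOR_RGB2HSV)
    T=M(s["position"],s["tool_rot"])
    P=w2p(g,[(T@[x,y,-.0095,1])[:3] for x,y in((-.01,-.022),(-.01,.022),(.054,.022),(.054,-.022))]);print(n,"pred top corners",P.round(1).tolist())
    m=((hsv[...,0]>13)&(hsv[...,0]<24)&(hsv[...,1]>140)&(hsv[...,2]>120)).astype(np.uint8)
    x0,y0=(P.min(0)-25).astype(int);x1,y1=(P.max(0)+25).astype(int);k=np.zeros_like(m);k[y0:y1,x0:x1]=m[y0:y1,x0:x1]
    nn,l,st,ce=cv2.connectedComponentsWithStats(k);print([(st[i].tolist()) for i in range(1,nn) if st[i][4]>25])
E
```

```text
32.9 [0.44490367 0.26662426 0.08119254] [3.13349298 0.00618545 0.11195884] [ 0.15407129  0.37420478 -2.67968444] [ 0.02290661  0.05628315 -0.03023646] 0.039313345936621225 [-1.22  0.78  0.84  2.02 -0.86  0.75 -1.31]
side pred top corners [[270.0, 152.9], [274.6, 163.3], [303.3, 158.9], [298.1, 148.8]]
[]
top pred top corners [[161.2, 283.1], [185.0, 280.3], [182.2, 246.5], [158.6, 249.3]]
[[171, 231, 21, 3, 26], [172, 245, 12, 16, 130]]
```

Request:
{"op": "move_arm", "data": {"plan": [[[-0.12, -0.45, 0, 0.04, 0.03, 0, -0.3], [-0.12, -0.45, 0, 0.04, 0.03, 0, -0.3], [0, 0, 0.5, 0, 0, 0, -0.3], [0, 0, 0.6, 0, 0, 0, -0.3], [0, 0, 0.6, 0, 0, 0, -0.3], [0, 0, 0.6, 0, 0, 0, -0.3], [0, 0, 0.4, 0, 0, 0, -0.3], [0, 0, 0.2, 0, 0, 0, -0.3], [0, 0, 0, 0, 0, 0, -0.3], [0, 0, 0, 0, 0, 0, -0.3]]]}}

```text
clock: 34.0
position: [0.4381, 0.2839, 0.0229]
tool_rot: [-3.141, 0.0, 0.112]
force: [0.2, -0.3, -1.9]
grip_width: 0.0393
finger_force: 91.2
```

Request:
{"op": "move_arm", "data": {"plan": [[[0, 0, 0.1, 0, 0, 0, -0.3], [0, 0, 0.1, 0, 0, 0, -0.3], [0, 0, 0.1, 0, 0, 0, -0.3], [0, 0, 0.05, 0, 0, 0, -0.3], [0, 0, 0.05, 0, 0, 0, -0.3], [0, 0, 0, 0, 0, 0, -0.3], [0, 0, 0, 0, 0, 0, -0.3], [0, 0, 0, 0, 0, 0, -0.3], [0, 0, 0, 0, 0, 0, -0.3], [0, 0, 0, 0, 0, 0, -0.3]]]}}

```text
clock: 35.0
position: [0.4378, 0.2839, 0.0148]
tool_rot: [-3.142, 0.0, 0.112]
force: [-0.2, -1.2, -3.1]
grip_width: 0.0392
finger_force: 91.2
```

Request:
{"op": "move_arm", "data": {"plan": [[[0, 0, 0.05, 0, 0, 0, -0.3], [0, 0, 0, 0, 0, 0, -0.3], [0, 0, 0.05, 0, 0, 0, -0.3], [0, 0, 0, 0, 0, 0, -0.3], [0, 0, 0, 0, 0, 0, -0.3], [0, 0, 0, 0, 0, 0, -0.3], [0, 0, 0, 0, 0, 0, -0.3], [0, 0, 0, 0, 0, 0, -0.3], [0, 0, 0, 0, 0, 0, -0.3], [0, 0, 0, 0, 0, 0, -0.3]]]}}

```text
clock: 36.0
position: [0.438, 0.2839, 0.0129]
tool_rot: [-3.141, 0.0, 0.112]
force: [-1.7, -0.5, 4.8]
grip_width: 0.0392
finger_force: 92.0
```

Request:
{"op": "move_arm", "data": {"plan": [[[0, 0, 0.02, 0, 0, 0, -0.15], [0, 0, 0, 0, 0, 0, -0.05], [0, 0, 0, 0, 0, 0, 0], [0, 0, 0, 0, 0, 0, 0.05], [0, 0, 0, 0, 0, 0, 0.1], [0, 0, 0, 0, 0, 0, 0.15], [0, 0, 0, 0, 0, 0, 0.2], [0, 0, 0, 0, 0, 0, 0.25], [0, 0, 0, 0, 0, 0, 0.25], [0, 0, 0, 0, 0, 0, 0.25]]], "grip_force": 20}}

```text
clock: 37.0
position: [0.4378, 0.2839, 0.0123]
tool_rot: [-3.142, 0.0, 0.112]
force: [0.0, -0.4, 0.7]
grip_width: 0.0534
finger_force: 0.0
```

Request:
{"op": "move_arm", "data": {"plan": [[[0, 0, 0, 0, 0, 0, 0.25], [0, 0, -0.1, 0, 0, 0, 0.25], [0, 0, -0.2, 0, 0, 0, 0.25], [0, 0, -0.5, 0, 0, 0, 0.25], [0, 0, -0.9, 0, 0, 0, 0.25], [0, 0, -0.9, 0, 0, 0, 0.25], [0, 0, -0.9, 0, 0, 0, 0.25], [0, 0, -0.9, 0, 0, 0, 0.25], [0, 0, -0.9, 0, 0, 0, 0.25], [0, 0, -0.9, 0, 0, 0, 0.25]]]}}

```text
clock: 38.0
position: [0.4378, 0.2838, 0.1378]
tool_rot: [-3.141, 0.0, 0.112]
force: [0.3, 0.1, -0.6]
grip_width: 0.0534
finger_force: 0.0
```

Request:
{"op": "move_arm", "data": {"plan": [[[-0.9, 0.9, -0.9, 0, 0, 0, 0.25], [-0.9, 0.9, -0.9, 0, 0, 0, 0.25], [0, 1, -0.5, 0, 0, 0, 0.25], [0, 1, 0, 0, 0, 0, 0.25], [0, 1, 0, 0, 0, 0, 0.25], [0, 1, 0, 0, 0, 0, 0.25], [0, 1, 0, 0, 0, 0, 0.25], [0, 1, 0, 0, 0, 0, 0.25], [0, 0, 0, 0, 0, 0, 0.25], [0, 0, 0, 0, 0, 0, 0.25]]]}}

```text
clock: 39.0
position: [0.4199, 0.1247, 0.1827]
tool_rot: [-3.141, 0.0, 0.111]
force: [-0.8, 0.2, 0.5]
grip_width: 0.0534
finger_force: 0.0
```

```bash
python3 - <<'E'
from plan import *
s=observe();print(s["clock"],s["position"],s["force"],s["grip_width"])
B={"side":(230,140,340,215),"top":(120,220,215,325)}
for n in B:
    g=grab_frame(n);hsv=cv2.cvtColor(g["color"],cv2.COLOR_RGB2HSV);x0,y0,x1,y1=B[n]
    m=((hsv[...,0]>13)&(hsv[...,0]<24)&(hsv[...,1]>140)&(hsv[...,2]>130)).astype(np.uint8);k=np.zeros_like(m);k[y0:y1,x0:x1]=m[y0:y1,x0:x1]
    k=cv2.morphologyEx(k,cv2.MORPH_OPEN,np.ones((3,3)));nn,l,st,ce=cv2.connectedComponentsWithStats(k)
    if nn<2: print(n,"none");continue
    i=1+np.argmax(st[1:,4]);cn=cv2.findContours((l==i).astype(np.uint8),0,2)[0][0];r=cv2.minAreaRect(cn);bx=cv2.approxPolyDP(cn,3,True)[:,0]
    q=p2w(g,bx,.020);print(n,st[i].tolist(),r,q[:,:2].round(4).tolist(),"c",p2w(g,[ce[i]],.02)[0].round(4),[np.linalg.norm(q[j]-q[j-1]).round(4) for j in range(len(q))])
E
```

```text
39.0 [0.41990401 0.12465479 0.18271517] [-0.78895412  0.17537258  0.49068363] 0.053373705191315506
side none
top none
```

```bash
python3 - <<'E'
from plan import *
B={"side":(230,140,340,215),"top":(120,220,215,325)}
c=np.array([.4597,.2863,.02]);Rz=R.from_euler('z',.112)
for n in B:
    g=grab_frame(n);hsv=cv2.cvtColor(g["color"],cv2.COLOR_RGB2HSV).astype(int)
    for t in([0,0,0],[.02,.0,0],[-.02,0,0],[0,.012,0],[0,.05,0],[-.05,0,0]):
        x,y=w2p(g,c+Rz.apply(t))[0].astype(int);print(n,t,(x,y),np.median(hsv[y-1:y+2,x-1:x+2].reshape(-1,3),0))
    x0,y0,x1,y1=B[n]
    cv2.imwrite(f"pics/z_{n}.png",cv2.resize(g["color"][y0:y1,x0:x1],None,fx=4,fy=4)[:,:,::-1])
E
```

```text
side [0, 0, 0] (np.int64(283), np.int64(178)) [ 14. 135. 161.]
side [0.02, 0.0, 0] (np.int64(292), np.int64(177)) [ 16. 135. 165.]
side [-0.02, 0, 0] (np.int64(275), np.int64(179)) [ 16. 134. 165.]
side [0, 0.012, 0] (np.int64(282), np.int64(175)) [ 15. 132. 161.]
side [0, 0.05, 0] (np.int64(278), np.int64(167)) [ 13. 127.  86.]
side [-0.05, 0, 0] (np.int64(262), np.int64(182)) [ 12. 131. 150.]
top [0, 0, 0] (np.int64(171), np.int64(272)) [43. 50. 81.]
top [0.02, 0.0, 0] (np.int64(170), np.int64(262)) [43. 50. 81.]
top [-0.02, 0, 0] (np.int64(172), np.int64(282)) [44. 48. 79.]
top [0, 0.012, 0] (np.int64(165), np.int64(273)) [43. 50. 81.]
top [0, 0.05, 0] (np.int64(146), np.int64(275)) [ 44.  47. 108.]
top [-0.05, 0, 0] (np.int64(173), np.int64(297)) [44. 50. 76.]
```

Request:
{"op": "move_arm", "data": {"plan": [[[0, 1, 0, 0, 0, 0, 0.25], [0, 1, 0, 0, 0, 0, 0.25], [0, 1, 0, 0, 0, 0, 0.25], [0, 1, 0, 0, 0, 0, 0.25], [0, 1, 0, 0, 0, 0, 0.25], [0, 1, 0, 0, 0, 0, 0.25], [0, 1, 0, 0, 0, 0, 0.25], [0, 1, 0, 0, 0, 0, 0.25], [0, 0, 0, 0, 0, 0, 0.25], [0, 0, 0, 0, 0, 0, 0.25]]]}}

```text
clock: 40.2
position: [0.4375, -0.0339, 0.1823]
tool_rot: [-3.141, 0.001, 0.112]
force: [-0.2, 0.3, 0.3]
grip_width: 0.0535
finger_force: 0.0
```

```bash
python3 - <<'E'
from plan import *
B={"side":(245,155,325,206),"top":(131,230,208,318)}
for n in B:
    g=grab_frame(n);hsv=cv2.cvtColor(cv2.GaussianBlur(g["color"],(3,3),0),cv2.COLOR_RGB2HSV).astype(int);x0,y0,x1,y1=B[n]
    s=hsv[y0:y1:3,x0:x1:3]
    print(n);[print(' '.join(f"{a[0]:2d}/{a[2]:3d}" for a in r)) for r in s[::2 if n=="top" else 1]]
E
```

```text
side
15/196 15/187 15/194 15/189 15/184 16/189 16/193 15/193 15/201 15/193 12/ 60 100/ 31 105/ 27 113/ 27 110/ 30 100/ 31 120/ 31 130/ 31 16/ 49 15/112 16/193 16/195 16/201 15/195 15/193 15/198 16/197
16/197 16/188 16/192 15/192 16/184 15/190 16/193 15/195 15/203 16/202 13/ 78 110/ 27 90/ 26 90/ 30 120/ 29 110/ 35 120/ 29 110/ 29 110/ 29 12/ 56 15/174 15/179 15/199 16/195 15/193 15/195 15/199
16/199 16/189 15/191 15/195 15/186 15/190 15/194 16/196 15/202 16/205 16/ 90 120/ 28 120/ 33 120/ 31 110/ 27 105/ 36 105/ 44 120/ 49 105/ 33 165/ 33 13/ 92 13/112 14/177 15/199 16/196 16/193 15/200
15/200 15/191 15/187 15/192 15/181 15/179 14/178 14/170 14/161 13/145 14/ 65  0/ 27 100/ 31 120/ 31 120/ 26 90/ 34 135/ 50 120/ 53 120/ 35  8/ 37 13/107 13/101 14/151 15/201 15/198 15/194 15/200
14/180 13/158 13/141 13/132 13/119 13/107 13/100 12/ 92 13/ 89 13/ 87 13/ 72 150/ 28 130/ 32 120/ 32 105/ 28 110/ 30 120/ 45  0/ 53 90/ 42 10/ 56 12/144 13/135 12/116 15/186 15/199 15/195 15/196
13/149 13/115 12/ 83 14/ 89 13/ 91 13/111 13/113 13/114 12/135 13/141 13/144  9/ 56 108/ 29 113/ 33 120/ 24 135/ 27 
[... 4254 characters left out ...]
 13/139 13/138 13/133 13/133 13/138 13/134 13/137 13/147 13/142 13/133 13/134 13/143 13/137 13/134 13/133 13/144 13/146 13/140 13/139 13/145 12/106 15/ 75
16/170 13/131 13/ 72 13/123 13/139 13/136 13/133 13/133 13/139 13/136 13/132 13/145 13/144 13/136 13/131 13/141 13/137 13/134 13/134 13/141 13/148 13/142 13/137 13/145 13/119 14/ 73
16/167 14/134 13/ 75 13/142 13/140 13/137 13/132 13/133 13/139 13/137 13/127 13/134 13/140 13/133 13/121 13/130 13/133 13/129 13/127 13/132 13/134 13/129 13/129 13/126 13/109 15/ 70
17/182 14/139 13/119 13/118 13/113 13/106 14/104 14/103 14/ 99 14/ 99 15/108 15/116 16/110 15/117 16/118 16/142 16/150 17/165 17/152 17/167 17/172 17/175 16/179 17/173 16/179 16/180
```

```bash
python3 -c "
from workcell import job_done; print(job_done())"
```

```text
the job is handed in; nothing more can be done
None
```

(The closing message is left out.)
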